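# Scoop jumbo dice from the dice tray into the open drawer

## Robot

A 6-joint arm with a two-finger parallel gripper is mounted at the origin on the work surface. World frame = base frame: x ahead of the robot, y to its left, z up, the work surface at z = 0. Lengths are in m, angles in rad, forces in N, time in s.
With the tool pointing down it reaches from about 0.3 to 0.825 m from the base axis. Payload 5.4 kg.
Tool frame: the origin (TCP) lies midway between the tips of the shut fingers; the grasp point (between the pads) lies r.grip_point_offset behind it (r.grip_point_offset is the distance from the TCP to the grasp point, in m); z points along the fingers, y is the line along which they close (so a half turn about z gives the same grasp; the last joint's range is limited). The gripper opens to 92 mm and grips with 3 to 60 N. Pads are 20 mm wide; open, the fingers measure 128 mm over their backs; the gripper's body (75 mm by 189 mm) begins 69 mm behind the grasp point.
Start: joints at [-1.413, 0.158, 1.597, -0, 1.386, -0.21], TCP at [0.207, -0.537, 0.215] pointing down, gripper open.
Joint ranges: [-2.91, 2.91], [-0.94, 2.29], [0.18, 2.7], [-1.29, 4.43], [0.17, 2.64], [-3, 3]. Speed limits (rad/s): [2.57, 2.57, 3.14, 3.14, 3.14, 3.14].

## Interface

Orientations are given as [roll, pitch, yaw] about the fixed x, y, z axes, in that order (R = Rz(yaw) Ry(pitch) Rx(roll)).
In Python, from plant import r, vision, ticket gives the robot as it stands. The module is installed in compiled form; this text tells all that it offers.
- The arm moves only by the tool drive_tool, never from a script. Its arguments are lists of equal length, an entry for each row: "travel": the shift along the world's x, y, z in m, a list of three; "turn": the turn, a rotation vector about the world's x, y, z in degrees, a list of three; "grip": the closure, from -1 (fully open) to 1 (shut). In form: {"travel": [[x, y, z], ...], "turn": [[ax, ay, az], ...], "grip": [grip, ...]}. A call has 1 to 10 rows; each row shifts and turns the commanded pose from where the row before left it; what a row does not reach is not made up. A row lasts 1/12 s, in which the tool goes at most 41.7 mm and 7.16 degrees, less where a joint would pass 70% of its speed; a pose out of reach is approached as far as the arm can. A call with a gripper value outside its range is refused whole. The fingers move at their own pace and stop on an object; the grip force is fixed at half the most. Time passes only in rows, so rows that do not move let the fingers close. It gives the time, the measured TCP pose, the force, the opening and the grip force at its end, in the units of the state.
- r.get_obs(): the state, without advancing time (a new reading comes with each control period).
- vision.camera(name): name is "side" or "top"; returns a dict with "image" (420x560x3 uint8, red, green, blue), "range_z" (420x560 float32, m along the optical axis (not along the pixel's ray), 0 where there is no reading), "camera_matrix" (3x3 intrinsics, pixels), "D" ([k1, k2, p1, p2, k3] as OpenCV has them; the pictures are not rectified), "position" and "rotation" of the camera in the world. Camera axes: x right, y up, looking along -z (the intrinsics and any distortion apply to the point x, -y, -z); pixel columns grow to the right and rows downward; lengths in m; the calibration is good to about 2 mm. A picture is of the moment at which its call begins.
- ticket.close_job(): hands the job in; it is judged then, once.
The state is a dict: "t": time; "q": joint angles; "qvel": joint speeds; "joint_efforts": joint torques, N m; "position": TCP position; "ee_rot": TCP orientation; "wrist_force": force on the tool from outside, world axes, zero at the start; "moment": the same for the moment, N m; "grip_width": finger opening in m; "gripper_force": force on a finger pad.
Only numpy, scipy, OpenCV 4.12 (cv2) and the standard library are available. Lean on these libraries where they do the work, as an engineer would, in place of code of your own. Each camera call takes 0.05 s, during which the arm holds its last target. There are 200 camera calls.

## Task

Take the scoop by its handle, scoop dice out of the wooden tray and tip them into the open drawer of the white organiser, until at least three of the four dice lie in the drawer; one may stay in the tray, but none may be left anywhere else. Move the dice only with the scoop, never with the gripper, then stand the scoop back on the table on its flat bottom and let it go. Do not knock over or shift the boxed figure, the figurine or the marker pen.

Things in the scene. Friction and masses are not known exactly. Their poses are not given: they have to be found in the camera images.
- scoop: Loose aluminium hand scoop, about 0.16 kg, standing on its flat bottom, nose roughly away from the robot. Origin: centre of the pan's underside; +x out of the open nose, z up. Pan 110 mm long (x -55 to +55), 96 mm wide outside, 90 inside; floor 3 mm, thinning to 1 mm at the nose; side walls 40 mm high at the rear, 14 mm near the nose; rear wall 40 mm high
- scoop_grip (a point): Good grip point on the centreline of the scoop's handle, at x -100, y 0, z +106 mm in the scoop's frame (same axes). The handle is a straight wooden bar 22 mm wide (y), 16 mm thick, 120 mm long; it leaves the middle of the rear wall at x -50, z 34 mm and rises backwards at 55 degrees above level to x -119, z 132 mm
- scoop_lip (a point): Middle of the lip at the nose of the scoop, at x +55, z 0 mm in the scoop's frame (same axes). Dice slide out over it when the scoop is tipped nose-down more than about 18 to 26 degrees (friction varies); tip it 45 or more to empty it quickly
- tray: Wooden dice tray, open on top, fixed to the table. x along its length, z up; origin on its underside. Side and -x walls upright, 45 mm high; walls and floor 8 mm thick. Inner floor x -125 to +105 mm, 112 mm wide (y +-56). The +x end wall, 70 mm high, leans outwards by 20 degrees (inner face from x +105 at the floor to x +128 at its top)
- tray_in (a point): Point on the tray's inner floor, 8 mm straight above the tray's origin, axes as the tray's. +x points to the robot's left, within 15 degrees. The dice start with centres at x +26 to +88 mm; the other end of the tray is empty
- die0: One of four identical jumbo twenty-sided dice (regular icosahedron), blank, ivory plastic, 36 mm from face to face, 45 mm from corner to corner, about 30 g, loose in the tray. Origin: its centre. Only the scoop may move it, the gripper must not touch it.
- die1: One of four identical jumbo twenty-sided dice (regular icosahedron), blank, ivory plastic, 36 mm from face to face, 45 mm from corner to corner, about 30 g, loose in the tray. Origin: its centre. Only the scoop may move it, the gripper must not touch it.
- die2: One of four identical jumbo twenty-sided dice (regular icosahedron), blank, ivory plastic, 36 mm from face to face, 45 mm from corner to corner, about 30 g, loose in the tray. Origin: its centre. Only the scoop may move it, the gripper must not touch it.
- die3: One of four identical jumbo twenty-sided dice (regular icosahedron), blank, ivory plastic, 36 mm from face to face, 45 mm from corner to corner, about 30 g, loose in the tray. Origin: its centre. Only the scoop may move it, the gripper must not touch it.
- organiser: White plastic desktop drawer organiser, fixed. Origin: centre of the underside of its case; its front looks to -x (towards the robot). Case 220 x 200 x 100 mm with its front end at x -95 mm; one drawer that slides out to -x, already well open, with a bar handle on its front.
- organiser_front (a point): Middle of the upper front edge of the organiser's case, 100 mm above the table. The drawer's uncovered part runs from here towards -x.
- drawer_in (a point): Centre of the drawer's inner floor, 22 mm above the table, axes as the organiser's. Inside the drawer is 175 mm long (x) and 158 mm wide (y); its side walls end 56 mm above this floor. The front panel, 15 mm thick, begins 93 mm from this point to -x and stands about 67 mm above it. The part not under the case is 124 to 139 mm long in x
- organiser_drawer0 (a joint): How far the drawer is pulled out (m): 0 shut, up to 0.149; it starts 0.130 to 0.145 open and moves with about 1 N of friction.
- figure_box: Bystander: loose white carton of a boxed figure, 90 x 115 x 160 mm, standing. Origin: centre of its underside.
- figurine: Bystander: loose figurine with a big head on a round black base of 64 mm diameter, 112 mm tall. Origin: centre of its underside.
- marker: Bystander: loose marker pen lying flat, 135 mm long (along its x), 16 mm thick. Origin: on its underside, near the middle.

How it is judged:
By the outcome, as a careful person would: the job done as asked, in the order asked, and still so for the second after the job is handed in, with the robot touching nothing.
It also fails if it takes over 67 s, if anything falls off the work surface, if the arm or the gripper's body presses on something with over 40 N, if the wrist force passes 120 N, or if a joint passes its speed limit or range.

## Working session

There is one attempt and no reset: what is moved stays moved. The work goes in short steps, Python scripts to look and compute and a tool call to move; the robot and the scene stay as the last step left them, time stands still between calls to the robot, and variables do not carry over. Pictures are saved under pics/ and viewed, at most 10 in all, crops included, and the job is handed in when it is done.

Besides the shell and the picture viewer there is one more tool, called as name(argument=value, ...), one argument or row to a line, values as JSON. drive_tool: Moves the arm, as the interface text tells. Its arguments: {"type":"object","properties":{"travel":{"type":"array","items":{"type":"array","items":{"type":"number"}}},"turn":{"type":"array","items":{"type":"array","items":{"type":"number"}}},"grip":{"type":"array","items":{"type":"number"}}},"required":["travel","turn","grip"]}

```bash
mkdir -p pics
cat > h.py <<'E'
import numpy as np, cv2
from plant import r, vision, ticket
def cam(n):
    c=vision.camera(n); c['P']=np.array(c['position']); c['R']=np.array(c['rotation'])
    c['K']=np.array(c['camera_matrix'],float); c['D']=np.array(c['D'],float); return c
def cloud(c):
    "world xyz per pixel from range"
    h,w=c['range_z'].shape
    uv=np.stack(np.meshgrid(np.arange(w),np.arange(h)),-1).reshape(-1,1,2).astype(np.float64)
    n=cv2.undistortPoints(uv,c['K'],c['D']).reshape(h,w,2); z=c['range_z']
    p=np.stack([n[...,0]*z,-n[...,1]*z,-z],-1)
    X=p@c['R'].T+c['P']; X[z<=0]=np.nan; return X
def save(c,n): cv2.imwrite('pics/'+n+'.png',c['image'][...,::-1])
E
python3 - <<'E'
from h import *
for n in('top','side'):
    c=cam(n); save(c,n+'0'); print(n,c['P'],c['R'].round(3).tolist(),c['K'].tolist(),c['D']); np.save(n+'0.npy',cloud(c)); np.save(n+'0i.npy',c['image'])
print(r.get_obs(), r.grip_point_offset)
E
```

```text
top [0.47412972 0.03257229 0.88521722] [0.19, -0.003, -1.554] [[392.23551456359314, 0.0, 279.9062240858877], [0.0, 392.23551456359314, 210.04426725348566], [0.0, 0.0, 1.0]] [-0.08168813  0.          0.          0.          0.        ]Traceback (most recent call last):
  File "<stdin>", line 3, in <module>
  File "h.py", line 12, in cloud
    X=p@c['R'].T+c['P']; X[z<=0]=np.nan; return X
      ~~~~~~~~~~^~~~~~~
ValueError: operands could not be broadcast together with shapes (420,560) (3,)
```

View pics/top0.png

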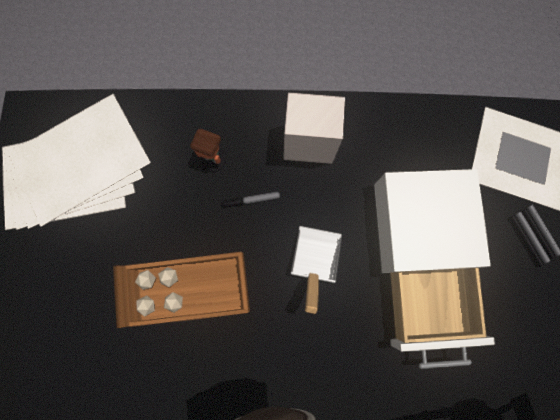

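The top view shows the tray at about (180,290) with its dice at its left end, the scoop at (315,255) with its handle at (312,293), the open drawer at (440,305), and the box (314,127), figurine (207,147) and marker (250,200). The rotation is given as rpy, so I need to fix the helper.

```bash
sed -i "s/c\['R'\]=np.array(c\['rotation'\])/c['R']=Rotation.from_euler('xyz',c['rotation']).as_matrix()/; 1a from scipy.spatial.transform import Rotation" h.py
python3 - <<'E'
from h import *
for n in('top','side'):
    c=cam(n); save(c,n+'1'); print(n,c['P'],np.array(c['rotation']).round(3)); X=cloud(c); np.save(n+'0.npy',X); np.save(n+'0i.npy',c['image'])
    if n=='top':
        for nm,(u,v) in dict(table=(350,350),trayfloor=(215,290),d0=(146,279),d1=(168,277),d2=(145,306),d3=(173,301),scoopfloor=(317,250),handle=(312,293),case=(435,220),drawer=(440,305),box=(314,110)).items(): print(nm,X[v,u].round(3))
        z=X[...,2]; print(np.isfinite(z).mean())
        # scoop handle by colour (brown in scoop region)
print({k:np.round(v,3) for k,v in r.get_obs().items()}, r.grip_point_offset)
E
```

```text
top [0.47412972 0.03257229 0.88521722] [ 0.19  -0.003 -1.554]
table [ 0.337 -0.125  0.   ]
trayfloor [0.461 0.173 0.008]
d0 [0.481 0.316 0.043]
d1 [0.487 0.269 0.042]
d2 [0.425 0.314 0.045]
d3 [0.437 0.255 0.044]
scoopfloor [ 0.554 -0.052  0.003]
handle [ 0.46  -0.033  0.101]
case [ 0.61  -0.287  0.1  ]
drawer [ 0.436 -0.32   0.024]
box [ 0.819 -0.032  0.159]
0.9960501700680272
side [0.10426965 0.60055129 0.69517144] [ 0.907  0.017 -2.438]
{'t': np.float64(0.15), 'q': array([-1.413,  0.159,  1.598, -0.   ,  1.386, -0.21 ]), 'qvel': array([-0.   , -0.004, -0.005, -0.   ,  0.   , -0.001]), 'joint_efforts': array([-1.0000e-03, -3.8592e+01, -3.2243e+01,  7.0000e-02,  3.5000e-02,
       -0.0000e+00]), 'position': array([ 0.207, -0.536,  0.214]), 'ee_rot': array([-3.14 , -0.   ,  0.368]), 'wrist_force': array([ 0.064, -0.114, -0.513]), 'moment': array([ 0.013,  0.014, -0.054]), 'gripper_force': np.float64(0.0), 'grip_width': np.float64(0.092)} 0.0187
```

View pics/side1.png

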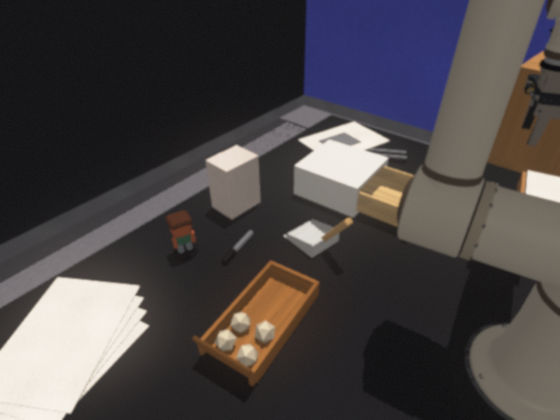

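Side view: the tray is at (262,320), with dice around (240,335), and the scoop is at (312,237) with its handle at (338,229). Depth is good, so I'll measure with it.

```bash
cat >> h.py <<'E'
def sel(X,x,y,z):
    m=(X[...,0]>x[0])&(X[...,0]<x[1])&(X[...,1]>y[0])&(X[...,1]<y[1])&(X[...,2]>z[0])&(X[...,2]<z[1]); return X[m]
def rect(p):
    q=(p[:,:2]*1000).astype(np.float32); return cv2.minAreaRect(q), cv2.boxPoints(cv2.minAreaRect(q)).round(1).tolist()
E
python3 - <<'E'
from h import *
X=np.load('top0.npy'); S=np.load('side0.npy')
for nm,C in(('top',X),('side',S)):
    h=sel(C,(.38,.53),(-.10,.03),(.05,.2)); c=h.mean(0); d=np.linalg.svd(h-c)[2][0]; print(nm,'handle',len(h),c.round(4),d.round(3),np.degrees(np.arctan2(d[1],d[0])),h[:,2].max().round(4),h[:,:2].min(0).round(3),h[:,:2].max(0).round(3))
    print('  scooppan',rect(sel(C,(.50,.66),(-.13,.04),(.0025,.042))))
    print('  floor',rect(sel(C,(.52,.66),(-.13,.04),(.0005,.0045))))
    print('  tray45',rect(sel(C,(.35,.6),(.10,.42),(.041,.047))) if nm=='side' else rect(sel(C,(.35,.6),(.05,.24),(.04,.049))))
    print('  traywhole',rect(sel(C,(.35,.6),(.05,.45),(.035,.09))), 'floor',rect(sel(C,(.35,.6),(.05,.45),(.004,.012))))
    print('  drawfloor',rect(sel(C,(.3,.53),(-.5,-.2),(.018,.028))))
    print('  drawwall',rect(sel(C,(.3,.53),(-.5,-.2),(.073,.082))), 'front',rect(sel(C,(.3,.45),(-.5,-.2),(.085,.095))))
    print('  case',rect(sel(C,(.4,.85),(-.5,-.15),(.095,.105))))
    print('  handlebar',rect(sel(C,(.2,.365),(-.5,-.2),(.02,.2))), sel(C,(.2,.36),(-.5,-.2),(.02,.2))[:,2].max() )
E
```

```text
top handle 428 [ 0.4581 -0.0321  0.1021] [-0.607  0.099  0.789] 170.74691851770723 0.1381 [ 0.424 -0.048] [ 0.497 -0.018]
  scooppan (((579.7120971679688, -44.90159606933594), (159.4000244140625, 168.89752197265625), 0.11537906527519226), [[499.79998779296875, 39.400001525878906], [500.20001220703125, -129.5], [659.5999755859375, -129.1999969482422], [659.2000122070312, 39.70000076293945]])
  floor (((589.8430786132812, -45.031028747558594), (169.8323211669922, 139.85604858398438), 89.8398666381836), [[519.7000122070312, -129.8000030517578], [659.5, -130.10000610351562], [660.0, 39.70000076293945], [520.2000122070312, 40.099998474121094]])
  tray45 (((470.7746276855469, 176.01443481445312), (129.6309051513672, 145.5262908935547), 8.073759078979492), [[396.3999938964844, 239.0], [416.79998779296875, 94.9000015258789], [545.2000122070312, 113.0999984741211], [524.7000122070312, 257.20001220703125]])
  traywhole (((461.8251953125, 238.2529296875), (129.58932495117188, 271.67657470703125), 8.21670913696289), [[378.29998779296875, 363.3999938964844], [417.1000061035156, 94.5], [545.400024
[... 3389 characters left out ...]
10351562], [404.79998779296875, -398.70001220703125], [523.7000122070312, -392.20001220703125], [513.2000122070312, -201.10000610351562]]) front (((0.0, 0.0), (0.0, 0.0), 0.0), [[0.0, 0.0], [0.0, 0.0], [0.0, 0.0], [0.0, 0.0]])
  case (((613.3269653320312, -291.44873046875), (207.3474884033203, 206.23291015625), 3.671586036682129), [[503.29998779296875, -195.1999969482422], [516.5, -401.0], [723.4000244140625, -387.70001220703125], [710.2000122070312, -181.89999389648438]])Traceback (most recent call last):
  File "<stdin>", line 12, in <module>
    return umr_maximum(a, axis, None, out, keepdims, initial, where)
ValueError: zero-size array to reduction operation maximum which has no identity
```

Run:
```python
from h import *
X=np.load('top0.npy'); I=np.load('top0i.npy'); S=np.load('side0.npy'); J=np.load('side0i.npy')
hsv=cv2.cvtColor(I,cv2.COLOR_RGB2HSV)
m=np.zeros(I.shape[:2],np.uint8); m[215:290,280:350]=1
w=((hsv[...,1]<60)&(hsv[...,2]>90)&(m>0)).astype(np.uint8)
n,l,st,_=cv2.connectedComponentsWithStats(w); k=1+st[1:,4].argmax(); print('pan px',st[k])
p=X[l==k]; print(rect(p))
f=p[p[:,2]<.006]; print('floor only',len(f),rect(f))
b=((hsv[...,0]<25)&(hsv[...,1]>90)&(hsv[...,2]>60)); b[:265]=0;b[325:]=0;b[:,:295]=0;b[:,335:]=0
h=X[b]; h=h[h[:,2]>.045]; c=h.mean(0)
v,q=np.linalg.eigh(np.cov((h-c).T)); print('handle',len(h),c.round(4),q[:,2].round(3),np.degrees(np.arctan(q[1,2]/q[0,2])), v)
# centreline per z bin
for z in np.arange(.05,.14,.015):
    s=h[abs(h[:,2]-z)<.0075]; 
    if len(s): print(z.round(3),s[:,:2].mean(0).round(4),s[:,1].min().round(4),s[:,1].max().round(4))
# dice
a=np.radians(98.1); ex=np.array([np.cos(a),np.sin(a)]); ey=np.array([-ex[1],ex[0]]); o=np.array([.4624,.2360])
d=((hsv[...,1]<110)&(hsv[...,2]>70)).astype(np.uint8); mm=np.zeros_like(d); mm[262:322,128:190]=1; d=cv2.erode(d*mm,np.ones((3,3)))
n,l,st,ce=cv2.connectedComponentsWithStats(d)
for k in range(1,n):
    if st[k,4]>30:
        q=X[l==k]; q=q[q[:,2]>.03]; t=(q[:,:2].min(0)+q[:,:2].max(0))/2-o; print('die',st[k,4],ce[k].round(),(t@ex).round(4),(t@ey).round(4),q[:,2].max())
```

```text
pan px [ 291  226   51   57 2129]
(((546.6035766601562, -50.47613525390625), (97.2247543334961, 112.7252197265625), 79.39418029785156), [[482.29998779296875, -87.9000015258789], [593.0999755859375, -108.5999984741211], [611.0, -13.100000381469727], [500.20001220703125, 7.699999809265137]])
floor only 1836 (((545.8779907226562, -52.05891418457031), (98.03278350830078, 114.8691635131836), 81.93659210205078), [[482.1000061035156, -92.5], [595.9000244140625, -108.5999984741211], [609.5999755859375, -11.600000381469727], [495.8999938964844, 4.5]])
handle 421 [ 0.4588 -0.0327  0.1014] [-0.605  0.107  0.789] -9.994425376897222 [7.78161285e-06 3.87657233e-05 1.16174136e-03]
0.05 [ 0.495  -0.0399] -0.0482 -0.0308
0.065 [ 0.4862 -0.0371] -0.0471 -0.0273
0.08 [ 0.4753 -0.0353] -0.0456 -0.0244
0.095 [ 0.4648 -0.0337] -0.0441 -0.0233
0.11 [ 0.4538 -0.0317] -0.0428 -0.0204
0.125 [ 0.4382 -0.0288] -0.0414 -0.0176
0.14 [ 0.434 -0.029] -0.0381 -0.0191
die 206 [168. 277.] 0.035 -0.0297 0.0468565085365904
die 209 [145. 280.] 0.0835 -0.0308 0.047229189031332
die 211 [173. 302.] 0.0264 0.0247 0.04742889826611918
die 219 [145. 305.] 0.0883 0.0252 0.04612470270730662
```

drive_tool(
  travel=[
    [0.0136, 0.0366, -0.0015],
    [0.0136, 0.0366, -0.0015],
    [0.0136, 0.0366, -0.0015],
    [0.0136, 0.0366, -0.0015],
    [0.0136, 0.0366, -0.0015],
    [0.0136, 0.0366, -0.0015],
    [0.0136, 0.0366, -0.0015],
  ],
  turn=[
    [0, 0, -6.22],
    [0, 0, -6.22],
    [0, 0, -6.22],
    [0, 0, -6.22],
    [0, 0, -6.22],
    [0, 0, 0],
    [0, 0, 0],
  ],
  grip=[-1, -1, -1, -1, -1, -1, -1],
)

```text
t: 0.73
position: [0.302, -0.2784, 0.2037]
ee_rot: [-3.141, 0.0, -0.176]
wrist_force: [0.9, -0.2, 0.8]
grip_width: 0.0921
gripper_force: 0.0
```

drive_tool(
  travel=[
    [0.0136, 0.0366, -0.0015],
    [0.0136, 0.0366, -0.0015],
    [0.0136, 0.0366, -0.0015],
    [0.0136, 0.0366, -0.0015],
    [0.0136, 0.0366, -0.0015],
    [0.0136, 0.0366, -0.0015],
    [0.0136, 0.0366, -0.0015],
    [0, 0, 0],
  ],
  turn=[
    [-1.04, -5.91, 0],
    [-1.04, -5.91, 0],
    [-1.04, -5.91, 0],
    [-1.04, -5.91, 0],
    [-1.04, -5.91, 0],
    [0, 0, 0],
    [0, 0, 0],
    [0, 0, 0],
  ],
  grip=[-1, -1, -1, -1, -1, -1, -1, -1],
)

```text
t: 1.4
position: [0.4042, -0.0319, 0.1916]
ee_rot: [-3.136, -0.502, -0.161]
wrist_force: [0.4, 0.7, -0.5]
grip_width: 0.0919
gripper_force: 0.0
```

drive_tool(
  travel=[
    [0, 0, 0],
    [0.0, -0.003, 0.0],
    [0.01, 0, -0.02],
    [0.01, 0, -0.02],
    [0.01, 0, -0.02],
    [0.01, 0, -0.02],
    [0.01, 0, -0.02],
    [0, 0, 0],
    [0, 0, 0],
  ],
  turn=[
    [0, 0, 0],
    [0, 0, 0],
    [0, 0, 0],
    [0, 0, 0],
    [0, 0, 0],
    [0, 0, 0],
    [0, 0, 0],
    [0, 0, 0],
    [0, 0, 0],
  ],
  grip=[-1, -1, -1, -1, -1, -1, -1, -1, -1],
)

```text
t: 2.15
position: [0.4525, -0.0464, 0.0918]
ee_rot: [-3.139, -0.5, -0.181]
wrist_force: [-0.3, -0.9, 0.8]
grip_width: 0.092
gripper_force: 0.0
```

drive_tool(
  travel=[
    [0.005, 0.012, -0.002],
    [0, 0, 0],
    [0, 0, 0],
  ],
  turn=[
    [-0.25, -1.3, 0],
    [0, 0, 0],
    [0, 0, 0],
  ],
  grip=[-1, -1, -1],
)

```text
t: 2.4
position: [0.4591, -0.0335, 0.0927]
ee_rot: [-3.141, -0.53, -0.176]
wrist_force: [-0.2, 0.5, -0.5]
grip_width: 0.0918
gripper_force: 0.0
```

drive_tool(
  travel=[
    [-0.001, -0.001, -0.002],
    [0, 0, 0],
    [0, 0, 0],
    [0, 0, 0],
    [0, 0, 0],
    [0, 0, 0],
    [0, 0, 0],
  ],
  turn=[
    [0, 0, 0],
    [0, 0, 0],
    [0, 0, 0],
    [0, 0, 0],
    [0, 0, 0],
    [0, 0, 0],
    [0, 0, 0],
  ],
  grip=[1, 1, 1, 1, 1, 1, 1],
)

```text
t: 2.98
position: [0.4577, -0.0332, 0.089]
ee_rot: [-3.14, -0.527, -0.176]
wrist_force: [-0.4, 0.5, -0.1]
grip_width: 0.0472
gripper_force: 0.0
```

```bash
cat > st.py <<'E'
from h import *
# prints TCP and the scoop pose implied by fixed grasp (tool in scoop: Ry(-30)Rx(180), grip at -.100,0,.106)
o=r.get_obs(); Rt=Rotation.from_euler('xyz',o['ee_rot']).as_matrix()
import json,os
G=json.load(open('grasp.json')) if os.path.exists('grasp.json') else dict(pitch=-30,g=[-.1,0,.106])
Rts=Rotation.from_euler('xyz',[180,G['pitch'],0],degrees=True).as_matrix()
Rs=Rt@Rts.T; gp=np.array(o['position'])-.0187*Rt[:,2]
org=gp-Rs@np.array(G['g']); lip=org+Rs@[.055,0,0]
print('t',o['t'],'tcp',np.round(o['position'],4),'rot',np.round(o['ee_rot'],3),'w',o['grip_width'],o['gripper_force'],'F',np.round(o['wrist_force'],1),'q',np.round(o['q'],2))
print('scoop org',org.round(4),'lip',lip.round(4),'rpy',Rotation.from_matrix(Rs).as_euler('xyz',degrees=True).round(2))
a=np.radians(98.1); ex=np.array([np.cos(a),np.sin(a)]); ey=np.array([-ex[1],ex[0]]); tr=np.array([.4624,.2360])
for n,p in(('org',org),('lip',lip)): print(n,'in tray x,y',((p[:2]-tr)@ex).round(4),((p[:2]-tr)@ey).round(4),'z',(p[2]-.008).round(4))
E
python3 st.py
```

```text
t 2.9833 tcp [ 0.4577 -0.0332  0.089 ] rot [-3.14  -0.527 -0.176] w 0.04715413543068786 0.0 F [-0.4  0.5 -0.1] q [-0.43 -0.45  2.49  0.23  0.6   1.16]
scoop org [ 5.473e-01 -4.890e-02 -5.000e-04] lip [ 6.015e-01 -5.850e-02 -3.000e-04] rpy [  0.07  -0.2  -10.03]
org in tray x,y -0.294 -0.0439 z -0.0085
lip in tray x,y -0.3111 -0.0962 z -0.0083
```

drive_tool(
  travel=[
    [0, 0, 0],
    [0, 0, 0],
    [0, 0, 0],
    [0, 0, 0],
    [0, 0, 0],
    [0, 0, 0],
    [0, 0, 0],
    [0, 0, 0],
  ],
  turn=[
    [0, 0, 0],
    [0, 0, 0],
    [0, 0, 0],
    [0, 0, 0],
    [0, 0, 0],
    [0, 0, 0],
    [0, 0, 0],
    [0, 0, 0],
  ],
  grip=[1, 1, 1, 1, 1, 1, 1, 1],
)

```text
t: 3.65
position: [0.4577, -0.0332, 0.089]
ee_rot: [-3.14, -0.527, -0.176]
wrist_force: [-0.4, -0.0, -1.0]
grip_width: 0.0218
gripper_force: 30.0
```

```bash
python3 st.py
```

```text
t 3.65 tcp [ 0.4577 -0.0332  0.089 ] rot [-3.14  -0.527 -0.176] w 0.021767734195277083 29.995982944965363 F [-0.4 -0.  -1. ] q [-0.43 -0.45  2.49  0.23  0.6   1.16]
scoop org [ 5.473e-01 -4.890e-02 -5.000e-04] lip [ 6.014e-01 -5.850e-02 -3.000e-04] rpy [  0.07  -0.2  -10.03]
org in tray x,y -0.294 -0.0439 z -0.0085
lip in tray x,y -0.3112 -0.0961 z -0.0083
```

drive_tool(
  travel=[
    [0, 0, 0.015],
    [0, 0, 0.025],
    [0, 0, 0.03],
    [0, 0, 0.03],
    [0, 0, 0.03],
    [0, 0, 0.02],
    [0, 0, 0],
  ],
  turn=[
    [0, 0, 0],
    [0, 0, 0],
    [0, 0, 0],
    [0, 0, 0],
    [0, 0, 0],
    [0, 0, 0],
    [0, 0, 0],
  ],
  grip=[1, 1, 1, 1, 1, 1, 1],
)

```text
t: 4.23
position: [0.4598, -0.0341, 0.2446]
ee_rot: [3.141, -0.536, -0.175]
wrist_force: [-0.2, -0.7, -1.3]
grip_width: 0.0215
gripper_force: 30.0
```

drive_tool(
  travel=[
    [0.0014, 0.0068, 0],
    [0.0014, 0.0068, 0],
    [0.0014, 0.0068, 0],
    [0.0014, 0.0068, 0],
    [0.0014, 0.0068, 0],
    [0.0014, 0.0068, 0],
    [0.0014, 0.0068, 0],
    [0.0014, 0.0068, 0],
    [0.0014, 0.0068, 0],
  ],
  turn=[
    [0, 0, 4],
    [0, 0, 6],
    [0, 0, 6],
    [0, 0, 6],
    [0, 0, 6],
    [0, 0, 6],
    [0, 0, 6],
    [0, 0, 6],
    [0, 0, 6],
  ],
  grip=[1, 1, 1, 1, 1, 1, 1, 1, 1],
)

```text
t: 4.98
position: [0.4692, 0.0284, 0.2364]
ee_rot: [-3.136, -0.526, 0.734]
wrist_force: [-0.6, 0.3, -1.0]
grip_width: 0.022
gripper_force: 30.0
```

drive_tool(
  travel=[
    [0.0014, 0.0068, 0],
    [0.0014, 0.0068, 0],
    [0.0014, 0.0068, 0],
    [0.0014, 0.0068, 0],
    [0.0014, 0.0068, 0],
    [0.0014, 0.0068, 0],
    [0.0014, 0.0068, 0],
    [0.0014, 0.0068, 0],
    [0.0014, 0.0068, 0],
    [0, 0, 0],
  ],
  turn=[
    [0, 0, 6],
    [0, 0, 6],
    [0, 0, 6],
    [0, 0, 6],
    [0, 0, 6],
    [0, 0, 6],
    [0, 0, 6],
    [0, 0, 6],
    [0, 0, 6],
    [0, 0, 2],
  ],
  grip=[1, 1, 1, 1, 1, 1, 1, 1, 1, 1],
)

```text
t: 5.82
position: [0.4826, 0.0902, 0.2365]
ee_rot: [-3.137, -0.529, 1.713]
wrist_force: [-0.4, 0.6, -2.2]
grip_width: 0.0218
gripper_force: 30.0
```

Run:
```python
import st
from h import *
c=cam('side'); save(c,'s2'); np.save('s2.npy',cloud(c)); c=cam('top'); np.save('t2.npy',cloud(c)); save(c,'t2')
```

```text
t 5.8167 tcp [0.4826 0.0902 0.2365] rot [-3.137 -0.529  1.713] w 0.02180848318264865 29.995194375514984 F [-0.4  0.6 -2.2] q [-0.37  0.01  1.8   0.45  1.61 -0.56]
scoop org [0.4691 0.1803 0.1472] lip [0.4613 0.2347 0.1475] rpy [ 0.24 -0.29 98.26]
org in tray x,y -0.0561 0.0012 z 0.1392
lip in tray x,y -0.0011 0.0013 z 0.1395
```

View pics/s2.png

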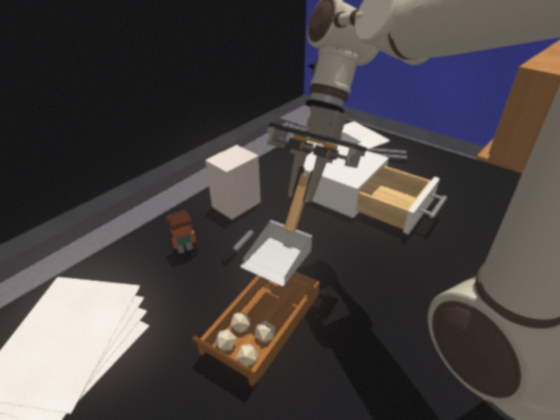

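The scoop is in the grip, with its pan at (277,252) above the tray. Next I'll fit its actual floor plane from depth.

```bash
cat > pan.py <<'E'
from h import *
def pan(C,o,Rs):
    "fit pan floor (upper face) in predicted scoop frame"
    L=(C-o)@Rs; m=(abs(L[...,1])<.038)&(L[...,0]>-.04)&(L[...,0]<.05)&(L[...,2]>-.012)&(L[...,2]<.02)
    q=L[m]
    for _ in range(3):
        A=np.c_[q[:,0],q[:,1],np.ones(len(q))]; k,*_=np.linalg.lstsq(A,q[:,2],rcond=None); q=q[abs(q[:,2]-A@k)<.003]
    w=L[(abs(L[...,1])<.06)&(L[...,0]>-.075)&(L[...,0]<.075)&(L[...,2]>-.01)&(L[...,2]<.045)]
    print('n',len(q),'nose-up deg',np.degrees(k[0]).round(2),'roll',np.degrees(k[1]).round(2),'z',k[2].round(4),'rect',[np.round(v,1) for v in rect(w)[0]])
E
python3 - <<'E'
from pan import *
import st
for f in('s2','t2'): pan(np.load(f+'.npy'),st.org,st.Rs)
E
```

```text
t 5.9167 tcp [0.4825 0.0896 0.2367] rot [-3.136 -0.528  1.708] w 0.02215600287853085 29.99524623155594 F [-1.1 -1.  -1.6] q [-0.38  0.01  1.8   0.45  1.61 -0.56]
scoop org [0.4694 0.1797 0.1473] lip [0.4618 0.2342 0.1476] rpy [ 0.25 -0.26 97.99]
org in tray x,y -0.0567 0.0009 z 0.1393
lip in tray x,y -0.0017 0.0008 z 0.1396
n 1223 nose-up deg -0.96 roll 0.23 z 0.0042 rect [array([-1.6,  0.9]), array([ 98.2, 114.8]), np.float64(89.9)]
n 1952 nose-up deg -0.97 roll -0.03 z 0.003 rect [array([-0.6,  0.6]), array([112.4,  97. ]), np.float64(0.4)]
```

drive_tool(
  travel=[
    [0, 0, -0.015],
    [0, 0, -0.02],
    [0, 0, -0.02],
    [0, 0, -0.02],
    [0, 0, -0.02],
    [0, 0, -0.02],
    [0, 0, -0.01],
    [0, 0, -0.003],
    [0, 0, 0],
  ],
  turn=[
    [-1.98, -0.28, 0],
    [0, 0, 0],
    [0, 0, 0],
    [0, 0, 0],
    [0, 0, 0],
    [0, 0, 0],
    [0, 0, 0],
    [0, 0, 0],
    [0, 0, 0],
  ],
  grip=[1, 1, 1, 1, 1, 1, 1, 1, 1],
)

```text
t: 6.67
position: [0.4821, 0.0893, 0.1102]
ee_rot: [-3.138, -0.493, 1.707]
wrist_force: [0.1, -0.1, -0.9]
grip_width: 0.0222
gripper_force: 30.0
```

```bash
python3 st.py
```

```text
t 6.6667 tcp [0.4821 0.0893 0.1102] rot [-3.138 -0.493  1.707] w 0.02215380577050099 29.99554306268692 F [ 0.1 -0.1 -0.9] q [-0.36  0.15  1.91  0.44  1.36 -0.65]
scoop org [0.4698 0.1763 0.0177] lip [0.4622 0.2308 0.016 ] rpy [ 0.17  1.74 97.91]
org in tray x,y -0.0601 0.0011 z 0.0097
lip in tray x,y -0.0051 0.0009 z 0.008
```

drive_tool(
  travel=[
    [0, 0.002, -0.003],
    [0, 0, -0.002],
    [0, 0, -0.001],
    [0, 0, 0],
  ],
  turn=[
    [0, 0, 0],
    [0, 0, 0],
    [0, 0, 0],
    [0, 0, 0],
  ],
  grip=[1, 1, 1, 1],
)

```text
t: 7.0
position: [0.4832, 0.0912, 0.1054]
ee_rot: [-3.141, -0.492, 1.71]
wrist_force: [-0.3, 0.0, -2.0]
grip_width: 0.0218
gripper_force: 30.0
```

```bash
python3 st.py
```

```text
t 7.0 tcp [0.4832 0.0912 0.1054] rot [-3.141 -0.492  1.71 ] w 0.021812005009617087 29.99553769826889 F [-0.3  0.  -2. ] q [-0.36  0.16  1.91  0.44  1.35 -0.65]
scoop org [0.471  0.178  0.0127] lip [0.4634 0.2325 0.011 ] rpy [2.000e-02 1.820e+00 9.797e+01]
org in tray x,y -0.0586 -0.0004 z 0.0047
lip in tray x,y -0.0036 -0.0005 z 0.003
```

drive_tool(
  travel=[
    [0, 0, -0.0015],
    [0, 0, -0.001],
    [0, 0, 0],
  ],
  turn=[
    [0, 0, 0],
    [0, 0, 0],
    [0, 0, 0],
  ],
  grip=[1, 1, 1],
)

```text
t: 7.25
position: [0.4828, 0.0912, 0.1024]
ee_rot: [-3.14, -0.492, 1.709]
wrist_force: [0.1, 0.9, -2.1]
grip_width: 0.0219
gripper_force: 30.0
```

drive_tool(
  travel=[
    [0, 0, -0.001],
    [0, 0, 0],
    [0, 0, 0],
  ],
  turn=[
    [0, 0, 0],
    [0, 0, 0],
    [0, 0, 0],
  ],
  grip=[1, 1, 1],
)

```text
t: 7.5
position: [0.4831, 0.0913, 0.1018]
ee_rot: [-3.141, -0.493, 1.709]
wrist_force: [-0.3, -0.1, 0.2]
grip_width: 0.022
gripper_force: 30.0
```

```bash
python3 st.py
```

```text
t 7.5 tcp [0.4831 0.0913 0.1018] rot [-3.141 -0.493  1.709] w 0.02198480263555381 29.997682571411133 F [-0.3 -0.1  0.2] q [-0.36  0.16  1.91  0.44  1.34 -0.66]
scoop org [0.4708 0.1783 0.0092] lip [0.4632 0.2327 0.0075] rpy [5.000e-02 1.770e+00 9.796e+01]
org in tray x,y -0.0583 -0.0002 z 0.0012
lip in tray x,y -0.0034 -0.0003 z -0.0005
```

drive_tool(
  travel=[
    [-0.0006, 0.004, 0],
    [-0.0008, 0.006, 0],
    [-0.0008, 0.006, 0],
    [-0.0008, 0.006, 0],
    [-0.0008, 0.006, 0],
    [-0.0008, 0.006, 0],
    [-0.0008, 0.006, 0],
    [-0.0008, 0.006, 0],
    [-0.0008, 0.006, 0],
    [-0.0008, 0.006, 0],
  ],
  turn=[
    [0, 0, 0],
    [0, 0, 0],
    [0, 0, 0],
    [0, 0, 0],
    [0, 0, 0],
    [0, 0, 0],
    [0, 0, 0],
    [0, 0, 0],
    [0, 0, 0],
    [0, 0, 0],
  ],
  grip=[1, 1, 1, 1, 1, 1, 1, 1, 1, 1],
)

```text
t: 8.33
position: [0.4753, 0.1497, 0.1018]
ee_rot: [-3.141, -0.492, 1.709]
wrist_force: [0.3, -3.4, 4.0]
grip_width: 0.022
gripper_force: 30.0
```

Run:
```python
import st
from h import *
c=cam('top');d=cam('side')
a=cv2.resize(c['image'][230:350,90:270],(540,360),interpolation=cv2.INTER_CUBIC); b=cv2.resize(d['image'][220:400,170:350],(360,360))
cv2.imwrite('pics/p3.png',np.hstack([a[:,:430],b])[...,::-1])
```

```text
t 8.3333 tcp [0.4753 0.1497 0.1018] rot [-3.141 -0.492  1.709] w 0.021989136613224547 29.997266829013824 F [ 0.3 -3.4  4. ] q [-0.25  0.13  1.94  0.47  1.29 -0.57]
scoop org [0.4631 0.2367 0.0091] lip [0.4555 0.2911 0.0074] rpy [3.000e-02 1.800e+00 9.796e+01]
org in tray x,y 0.0006 -0.0008 z 0.0011
lip in tray x,y 0.0555 -0.0009 z -0.0006
```

View pics/p3.png

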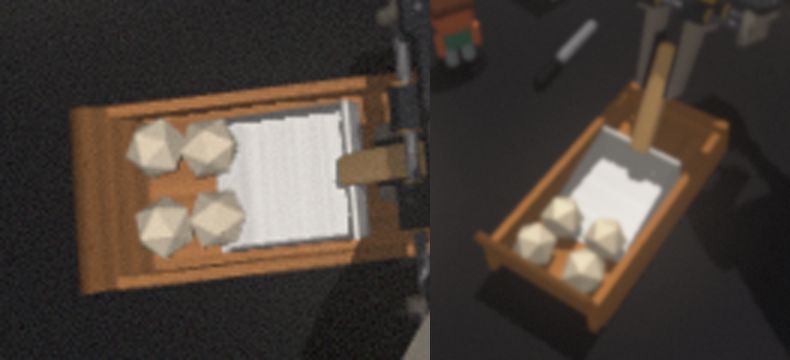

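Two dice are riding onto the lip at (215,150) and (215,215). The front two are about to reach the sloped wall. I'll continue.

drive_tool(
  travel=[
    [-0.0007, 0.005, 0],
    [-0.0007, 0.005, 0],
    [-0.0007, 0.005, 0],
    [-0.0007, 0.005, 0],
    [-0.0007, 0.005, 0],
    [-0.0007, 0.005, 0],
    [-0.0007, 0.005, 0],
    [-0.0007, 0.005, 0],
    [0, 0, 0],
  ],
  turn=[
    [0, 0, 0],
    [0, 0, 0],
    [0, 0, 0],
    [0, 0, 0],
    [0, 0, 0],
    [0, 0, 0],
    [0, 0, 0],
    [0, 0, 0],
    [0, 0, 0],
  ],
  grip=[1, 1, 1, 1, 1, 1, 1, 1, 1],
)

```text
t: 9.18
position: [0.4693, 0.1903, 0.1014]
ee_rot: [-3.141, -0.493, 1.71]
wrist_force: [1.2, 0.1, 1.4]
grip_width: 0.0218
gripper_force: 30.0
```

Run:
```python
import st
from h import *
c=cam('top');d=cam('side')
a=cv2.resize(c['image'][230:350,90:270],(540,360),interpolation=cv2.INTER_CUBIC); b=cv2.resize(d['image'][220:400,170:350],(360,360))
cv2.imwrite('pics/p4.png',np.hstack([a[:,:430],b])[...,::-1])
```

```text
t 9.1833 tcp [0.4693 0.1903 0.1014] rot [-3.141 -0.493  1.71 ] w 0.021796961005758266 29.998217225074768 F [1.2 0.1 1.4] q [-0.17  0.13  1.96  0.49  1.26 -0.51]
scoop org [0.457  0.2773 0.0089] lip [0.4494 0.3318 0.0072] rpy [5.000e-02 1.750e+00 9.798e+01]
org in tray x,y 0.0417 -0.0005 z 0.0009
lip in tray x,y 0.0967 -0.0006 z -0.0008
```

View pics/p4.png

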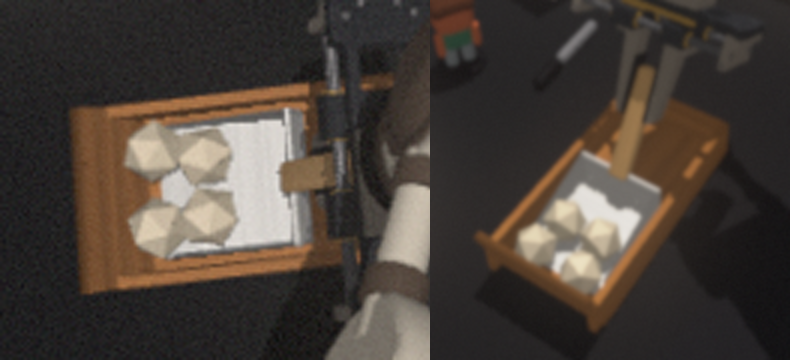

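The front dice lie against the sloped wall, with their rear halves over the lip. I'll advance 6 mm, then tip the nose up along the wall.

drive_tool(
  travel=[
    [-0.0004, 0.003, 0],
    [-0.0004, 0.003, 0],
    [0.0005, -0.0035, -0.002],
    [0.0005, -0.0035, -0.002],
    [0.0004, -0.003, -0.002],
    [0.0004, -0.003, -0.0025],
    [0.0004, -0.0028, -0.003],
    [0.0004, -0.0028, -0.003],
    [0, 0, 0],
    [0, 0, 0],
  ],
  turn=[
    [0, 0, 0],
    [0, 0, 0],
    [3.96, 0.56, 0],
    [3.96, 0.56, 0],
    [3.96, 0.56, 0],
    [3.96, 0.56, 0],
    [3.96, 0.56, 0],
    [3.96, 0.56, 0],
    [0, 0, 0],
    [0, 0, 0],
  ],
  grip=[1, 1, 1, 1, 1, 1, 1, 1, 1, 1],
)

```text
t: 10.12
position: [0.47, 0.1765, 0.0853]
ee_rot: [-3.132, -0.91, 1.702]
wrist_force: [-1.2, -0.2, -3.2]
grip_width: 0.022
gripper_force: 30.0
```

Run:
```python
import st
from h import *
c=cam('top');d=cam('side')
a=cv2.resize(c['image'][230:350,90:270],(540,360),interpolation=cv2.INTER_CUBIC); b=cv2.resize(d['image'][220:400,170:350],(360,360))
cv2.imwrite('pics/p5.png',np.hstack([a[:,:430],b])[...,::-1])
```

```text
t 10.1167 tcp [0.47   0.1765 0.0853] rot [-3.132 -0.91   1.702] w 0.02197388396344955 29.99958336353302 F [-1.2 -0.2 -3.2] q [-0.38  0.36  1.92  0.76  1.47 -0.85]
scoop org [0.4534 0.2931 0.0363] lip [0.4465 0.3436 0.057 ] rpy [  0.37 -22.14  97.83]
org in tray x,y 0.0578 0.0008 z 0.0283
lip in tray x,y 0.1088 0.0006 z 0.049
```

View pics/p5.png

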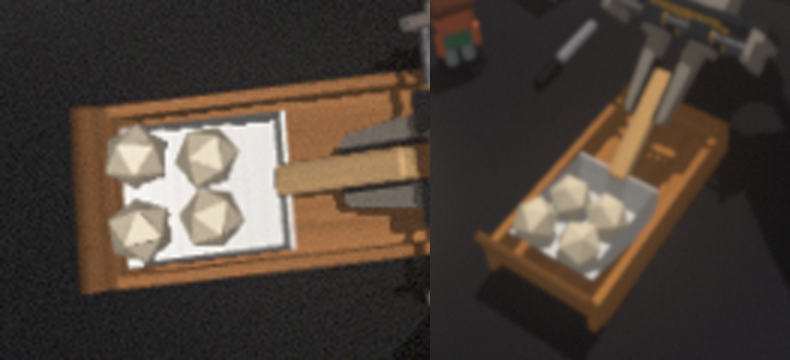

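All four dice are in the pan, the front pair near the lip at (135,155) and (138,230). I'll tilt further so they slide back before I leave the wall.

drive_tool(
  travel=[
    [0, 0, -0.003],
    [0, 0, -0.003],
    [0, 0, -0.003],
    [0, 0, 0.0],
    [0, 0, 0.005],
    [0, 0, 0.01],
    [0, 0, 0.01],
    [0, 0, 0.01],
    [0, 0, 0.01],
    [0, 0, 0],
  ],
  turn=[
    [3.96, 0.56, 0],
    [3.96, 0.56, 0],
    [3.96, 0.56, 0],
    [0, 0, 0],
    [0, 0, 0],
    [0, 0, 0],
    [0, 0, 0],
    [0, 0, 0],
    [0, 0, 0],
    [0, 0, 0],
  ],
  grip=[1, 1, 1, 1, 1, 1, 1, 1, 1, 1],
)

```text
t: 11.05
position: [0.4726, 0.1764, 0.1258]
ee_rot: [3.135, -1.118, 1.717]
wrist_force: [0.5, 0.6, -3.4]
grip_width: 0.0215
gripper_force: 30.0
```

Run:
```python
import st
from h import *
c=cam('top');d=cam('side')
a=cv2.resize(c['image'][230:350,90:270],(540,360),interpolation=cv2.INTER_CUBIC); b=cv2.resize(d['image'][220:400,170:350],(360,360))
cv2.imwrite('pics/p6.png',np.hstack([a[:,:430],b])[...,::-1])
```

```text
t 11.05 tcp [0.4726 0.1764 0.1258] rot [ 3.135 -1.118  1.717] w 0.021532353323697555 29.999822080135345 F [ 0.5  0.6 -3.4] q [-0.44  0.42  1.88  0.85  1.64 -0.9 ]
scoop org [0.4551 0.3005 0.1022] lip [0.4487 0.3456 0.133 ] rpy [ -0.21 -34.06  98.16]
org in tray x,y 0.0649 -0.0019 z 0.0942
lip in tray x,y 0.1105 -0.0018 z 0.125
```

View pics/p6.png

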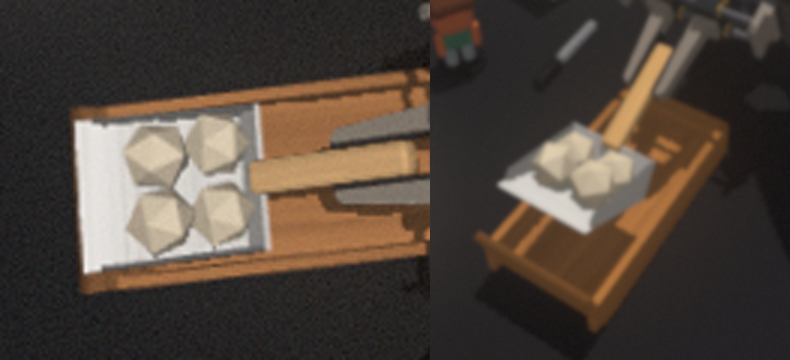

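All four dice are safely at the back of the pan and the tray is empty. I'll carry them to the drawer.

drive_tool(
  travel=[
    [0, 0, 0.015],
    [0, 0, 0.02],
    [0, 0, 0.025],
    [0, 0, 0.025],
    [0, 0, 0.025],
    [0, 0, 0.015],
    [-0.002, -0.006, 0],
    [-0.005, -0.012, 0],
  ],
  turn=[
    [0, 0, 0],
    [-1.98, -0.28, 0],
    [-1.98, -0.28, 0],
    [-1.98, -0.28, 0],
    [-1.98, -0.28, 0],
    [0, 0, 0],
    [0, 0, -1.2],
    [0, 0, -2.4],
  ],
  grip=[1, 1, 1, 1, 1, 1, 1, 1],
)

```text
t: 11.82
position: [0.4643, 0.1586, 0.2473]
ee_rot: [-3.139, -0.981, 1.645]
wrist_force: [0.3, -0.4, -3.3]
grip_width: 0.0218
gripper_force: 30.0
```

drive_tool(
  travel=[
    [-0.0063, -0.0162, 0],
    [-0.0063, -0.0162, 0],
    [-0.0063, -0.0162, 0],
    [-0.0063, -0.0162, 0],
    [-0.0063, -0.0162, 0],
    [-0.0063, -0.0162, 0],
    [-0.0063, -0.0162, 0],
    [-0.0063, -0.0162, 0],
    [-0.0063, -0.0162, 0],
    [-0.0063, -0.0162, 0],
  ],
  turn=[
    [0, 0, -3.2],
    [0, 0, -3.2],
    [0, 0, -3.2],
    [0, 0, -3.2],
    [0, 0, -3.2],
    [0, 0, -3.2],
    [0, 0, -3.2],
    [0, 0, -3.2],
    [0, 0, -3.2],
    [0, 0, -3.2],
  ],
  grip=[1, 1, 1, 1, 1, 1, 1, 1, 1, 1],
)

```text
t: 12.65
position: [0.4001, -0.0037, 0.246]
ee_rot: [-3.131, -0.983, 1.076]
wrist_force: [-0.0, -0.0, -3.4]
grip_width: 0.0218
gripper_force: 30.0
```

```bash
python3 st.py
```

```text
t 12.65 tcp [ 0.4001 -0.0037  0.246 ] rot [-3.131 -0.983  1.076] w 0.02179822738918535 29.998847544193268 F [-0.  -0.  -3.4] q [-1.05 -0.3   2.27  0.8   1.78 -0.64]
scoop org [0.4564 0.1035 0.2057] lip [0.4796 0.147  0.23  ] rpy [  0.37 -26.32  61.99]
org in tray x,y -0.1303 0.0246 z 0.1977
lip in tray x,y -0.0905 -0.0045 z 0.222
```

drive_tool(
  travel=[
    [-0.0059, -0.0154, 0],
    [-0.0059, -0.0154, 0],
    [-0.0059, -0.0154, 0],
    [-0.0059, -0.0154, 0],
    [-0.0059, -0.0154, 0],
    [-0.0059, -0.0154, 0],
    [-0.0059, -0.0154, 0],
    [-0.0059, -0.0154, 0],
    [-0.0059, -0.0154, 0],
    [-0.0059, -0.0154, 0],
  ],
  turn=[
    [0, 0, -2.95],
    [0, 0, -2.95],
    [0, 0, -2.95],
    [0, 0, -2.95],
    [0, 0, -2.95],
    [0, 0, -2.95],
    [0, 0, -2.95],
    [0, 0, -2.95],
    [0, 0, -2.95],
    [0, 0, -2.95],
  ],
  grip=[1, 1, 1, 1, 1, 1, 1, 1, 1, 1],
)

```text
t: 13.48
position: [0.3415, -0.1574, 0.2461]
ee_rot: [-3.131, -0.983, 0.561]
wrist_force: [0.7, 0.1, -2.7]
grip_width: 0.0218
gripper_force: 30.0
```

```bash
python3 st.py
```

```text
t 13.4833 tcp [ 0.3415 -0.1574  0.2461] rot [-3.131 -0.983  0.561] w 0.021847726895978286 29.99902456998825 F [ 0.7  0.1 -2.7] q [-1.58 -0.46  2.37  0.8   1.82 -0.62]
scoop org [ 0.4433 -0.0919  0.2058] lip [ 0.4849 -0.0654  0.2302] rpy [  0.36 -26.32  32.5 ]
org in tray x,y -0.3219 0.0651 z 0.1978
lip in tray x,y -0.3016 0.0202 z 0.2222
```

drive_tool(
  travel=[
    [-0.0059, -0.0154, 0],
    [-0.0059, -0.0154, 0],
    [-0.0059, -0.0154, 0],
    [-0.0059, -0.0154, 0],
    [-0.0059, -0.0154, 0],
    [-0.0059, -0.0154, 0],
    [-0.0059, -0.0154, 0],
    [-0.0059, -0.0154, 0],
    [-0.0059, -0.0154, 0],
    [-0.0059, -0.0154, 0],
  ],
  turn=[
    [0, 0, -2.95],
    [0, 0, -2.95],
    [0, 0, -2.95],
    [0, 0, -2.95],
    [0, 0, -2.95],
    [0, 0, -2.95],
    [0, 0, -2.95],
    [0, 0, -2.95],
    [0, 0, -2.95],
    [0, 0, -2.7],
  ],
  grip=[1, 1, 1, 1, 1, 1, 1, 1, 1, 1],
)

```text
t: 14.32
position: [0.2827, -0.3117, 0.2464]
ee_rot: [-3.132, -0.982, 0.051]
wrist_force: [-0.5, -1.2, -2.5]
grip_width: 0.022
gripper_force: 30.0
```

```bash
python3 st.py
```

```text
t 14.3167 tcp [ 0.2827 -0.3117  0.2464] rot [-3.132 -0.982  0.051] w 0.021957924587757853 29.998919069767 F [-0.5 -1.2 -2.5] q [-1.9  -0.44  2.36  0.89  1.68 -0.5 ]
scoop org [ 0.4035 -0.3043  0.206 ] lip [ 0.4527 -0.3016  0.2303] rpy [  0.34 -26.26   3.24]
org in tray x,y -0.5266 0.1345 z 0.198
lip in tray x,y -0.5308 0.0853 z 0.2223
```

drive_tool(
  travel=[
    [0.0022, 0.0001, -0.0052],
    [0.0022, 0.0001, -0.0052],
    [0.0022, 0.0001, -0.0052],
    [0.0022, 0.0001, -0.0052],
    [0.0022, 0.0001, -0.0052],
    [0.0022, 0.0001, -0.0052],
    [0.0022, 0.0001, -0.0052],
    [0.0022, 0.0001, -0.0052],
    [0, 0, 0],
  ],
  turn=[
    [-0.19, 3.29, 0],
    [-0.19, 3.29, 0],
    [-0.19, 3.29, 0],
    [-0.19, 3.29, 0],
    [-0.19, 3.29, 0],
    [-0.19, 3.29, 0],
    [-0.19, 3.29, 0],
    [-0.19, 3.29, 0],
    [0, 0, 0],
  ],
  grip=[1, 1, 1, 1, 1, 1, 1, 1, 1],
)

```text
t: 15.07
position: [0.3019, -0.3095, 0.2056]
ee_rot: [-3.134, -0.52, 0.061]
wrist_force: [-0.3, 0.0, -2.9]
grip_width: 0.0217
gripper_force: 30.0
```

```bash
python3 st.py
```

```text
t 15.0667 tcp [ 0.3019 -0.3095  0.2056] rot [-3.134 -0.52   0.061] w 0.02172729505161195 29.999702274799347 F [-0.3  0.  -2.9] q [-1.5  -0.44  2.24  0.53  1.38 -0.11]
scoop org [ 0.392  -0.3031  0.1154] lip [ 0.4468 -0.2995  0.1152] rpy [0.36 0.21 3.71]
org in tray x,y -0.5238 0.1457 z 0.1074
lip in tray x,y -0.528 0.0909 z 0.1072
```

Exactly as planned, so I'll tip the dice out.

drive_tool(
  travel=[
    [0.0093, 0.0005, 0.0038],
    [0.0093, 0.0005, 0.0038],
    [0.0093, 0.0005, 0.0038],
    [0.0103, 0.0006, 0.003],
    [0.0103, 0.0006, 0.003],
    [0.0103, 0.0006, 0.003],
    [0, 0, 0],
    [0, 0, 0],
  ],
  turn=[
    [-0.285, 4.99, 0],
    [-0.285, 4.99, 0],
    [-0.285, 4.99, 0],
    [-0.285, 4.99, 0],
    [-0.285, 4.99, 0],
    [-0.285, 4.99, 0],
    [0, 0, 0],
    [0, 0, 0],
  ],
  grip=[1, 1, 1, 1, 1, 1, 1, 1],
)

```text
t: 15.73
position: [0.3602, -0.3062, 0.2254]
ee_rot: [-3.13, 0.002, 0.062]
wrist_force: [-0.3, -0.0, -2.6]
grip_width: 0.0219
gripper_force: 30.0
```

drive_tool(
  travel=[
    [0.0123, 0.0007, 0.0019],
    [0.0123, 0.0007, 0.0019],
    [0.0123, 0.0007, 0.0019],
    [0.0123, 0.0007, 0.0007],
    [0.0123, 0.0007, 0.0007],
    [0, 0, 0],
    [0, 0, 0],
    [0, 0, 0],
    [0, 0, 0],
  ],
  turn=[
    [-0.285, 4.99, 0],
    [-0.285, 4.99, 0],
    [-0.285, 4.99, 0],
    [-0.285, 4.99, 0],
    [-0.285, 4.99, 0],
    [0, 0, 0],
    [0, 0, 0],
    [0, 0, 0],
    [0, 0, 0],
  ],
  grip=[1, 1, 1, 1, 1, 1, 1, 1, 1],
)

```text
t: 16.48
position: [0.4199, -0.3045, 0.235]
ee_rot: [-3.134, 0.436, 0.057]
wrist_force: [0.5, -0.9, -2.1]
grip_width: 0.0218
gripper_force: 30.0
```

Run:
```python
import st
from h import *
c=cam('top');d=cam('side')
a=cv2.resize(c['image'][200:380,350:530],(400,400),interpolation=cv2.INTER_CUBIC); b=cv2.resize(d['image'][100:280,260:440],(400,400))
cv2.imwrite('pics/p7.png',np.hstack([a,b])[...,::-1])
```

```text
t 16.4833 tcp [ 0.4199 -0.3045  0.235 ] rot [-3.134  0.436  0.057] w 0.021842310563411828 29.999467134475708 F [ 0.5 -0.9 -2.1] q [-0.68  0.31  1.44 -0.29  1.72  0.83]
scoop org [ 0.3983 -0.3048  0.1092] lip [ 0.4298 -0.3028  0.0642] rpy [ 0.65 54.99  3.65]
org in tray x,y -0.5264 0.1396 z 0.1012
lip in tray x,y -0.5289 0.1082 z 0.0562
```

View pics/p7.png

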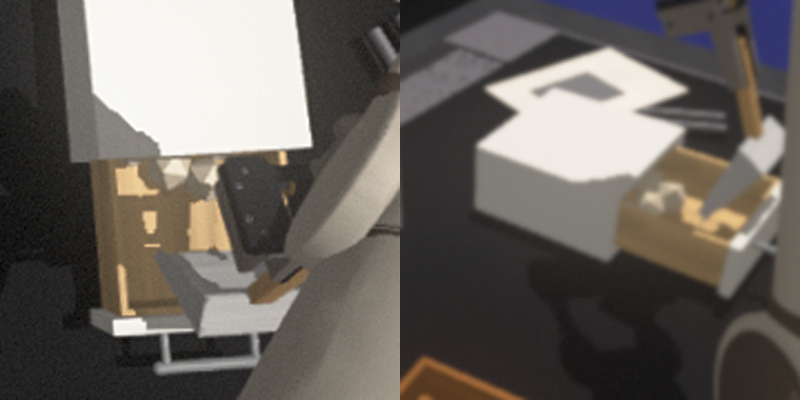

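The dice are visible in the drawer near the case, left panel (190,170). I'll raise and level the scoop, then check.

drive_tool(
  travel=[
    [0, 0, 0.015],
    [0, 0, 0.02],
    [0, 0, 0.025],
    [0, 0, 0.02],
    [0, 0, 0.02],
    [0, 0, 0],
  ],
  turn=[
    [0, 0, 0],
    [0, 0, 0],
    [0, 0, 0],
    [0, 0, 0],
    [0, 0, 0],
    [0, 0, 0],
  ],
  grip=[1, 1, 1, 1, 1, 1],
)

```text
t: 17.08
position: [0.4217, -0.3049, 0.3393]
ee_rot: [-3.141, 0.432, 0.056]
wrist_force: [0.4, -0.5, -0.1]
grip_width: 0.0217
gripper_force: 30.0
```

drive_tool(
  travel=[
    [0, 0.025, 0],
    [0, 0.025, 0],
    [0, 0.025, 0],
    [0, 0.025, 0],
    [0, 0.025, 0],
    [0, 0.025, 0],
    [0, 0.025, 0],
    [0, 0.025, 0],
    [0, 0.02, 0],
    [0, 0.01, 0],
  ],
  turn=[
    [0.31, -5.49, 0],
    [0.31, -5.49, 0],
    [0.31, -5.49, 0],
    [0.31, -5.49, 0],
    [0.31, -5.49, 0],
    [0.31, -5.49, 0],
    [0.31, -5.49, 0],
    [0.31, -5.49, 0],
    [0.31, -5.49, 0],
    [0.31, -5.49, 0],
  ],
  grip=[1, 1, 1, 1, 1, 1, 1, 1, 1, 1],
)

```text
t: 17.92
position: [0.4208, -0.0716, 0.3329]
ee_rot: [-3.137, -0.525, 0.062]
wrist_force: [-0.5, -1.0, -1.3]
grip_width: 0.0217
gripper_force: 30.0
```

Run:
```python
import st
from pan import *
c=cam('top');d=cam('side')
for e in(c,d): pan(cloud(e),st.org,st.Rs)
a=cv2.resize(c['image'][150:380,250:530],(420,345),interpolation=cv2.INTER_CUBIC); b=cv2.resize(d['image'][80:310,200:450],(375,345))
cv2.imwrite('pics/p8.png',np.hstack([a,b])[...,::-1])
```

```text
t 17.9167 tcp [ 0.4208 -0.0716  0.3329] rot [-3.137 -0.525  0.062] w 0.021677869735655574 29.999476075172424 F [-0.5 -1.  -1.3] q [-0.76 -0.79  2.19  0.39  1.39  0.74]
scoop org [ 0.5114 -0.0655  0.2433] lip [ 0.5663 -0.062   0.2434] rpy [ 0.21 -0.1   3.66]
org in tray x,y -0.3054 -0.006 z 0.2353
lip in tray x,y -0.3097 -0.0608 z 0.2354
n 2473 nose-up deg -3.55 roll -0.14 z -0.0015 rect [array([-7.5,  0.4]), array([113.7,  97.3]), np.float64(0.3)]
n 315 nose-up deg -3.93 roll 0.43 z -0.0031 rect [array([-12.9,   2.6]), array([ 99.1, 122.4]), np.float64(89.6)]
```

View pics/p8.png

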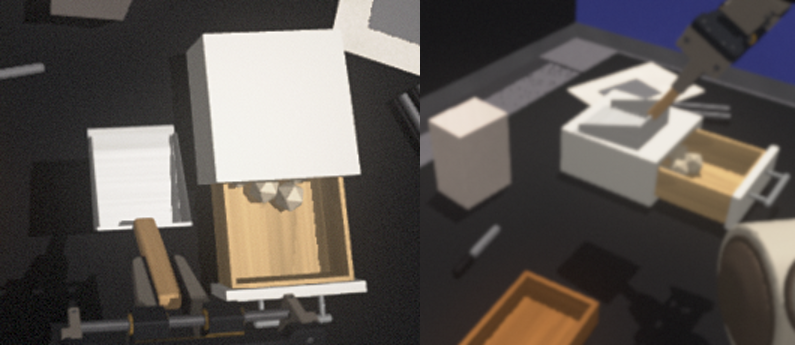

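Two dice show at the drawer's rear, left panel (278,190); the other two are presumably just under the case. The scoop is empty but has slipped about 2.6° nose-down in the grip. I'll correct for that and check for stray dice.

```bash
echo '{"pitch":-32.6,"g":[-0.1,0,0.106]}' > grasp.json
python3 - <<'E'
import st
from pan import *
c=cam('top');C=cloud(c);pan(C,st.org,st.Rs)
A=np.load('top0.npy'); d=C[...,2]-A[...,2]
m=((d>.012)&(C[...,2]<.075)).astype(np.uint8); m=cv2.morphologyEx(m,cv2.MORPH_OPEN,np.ones((3,3)))
n,l,s,ce=cv2.connectedComponentsWithStats(m)
for k in range(1,n):
    if s[k,4]>15: print(s[k],C[l==k].mean(0).round(3),C[l==k][:,2].max().round(3))
D=cam('side');C=cloud(D)
A=np.load('side0.npy'); d=C-A; m=((d[...,2]>.012)&(C[...,2]<.09)).astype(np.uint8); m=cv2.morphologyEx(m,cv2.MORPH_OPEN,np.ones((3,3)))
n,l,s,ce=cv2.connectedComponentsWithStats(m)
for k in range(1,n):
    if s[k,4]>15: print('side',s[k],C[l==k].mean(0).round(3))
print('drawer front',rect(sel(cloud(c),(.3,.45),(-.5,-.2),(.085,.095)))[0])
E
```

```text
t 18.0167 tcp [ 0.4187 -0.0723  0.3306] rot [-3.137 -0.52   0.058] w 0.021687768851544616 29.999119341373444 F [-0.3 -0.4 -1.9] q [-0.77 -0.8   2.19  0.38  1.39  0.74]
scoop org [ 0.504  -0.0667  0.2361] lip [ 0.5588 -0.0633  0.2334] rpy [0.24 2.78 3.49]
org in tray x,y -0.3055 0.0015 z 0.2281
lip in tray x,y -0.3099 -0.0533 z 0.2254
n 2492 nose-up deg -0.5 roll 0.02 z 0.0034 rect [array([-2.2,  0.2]), array([114. ,  97.6]), np.float64(0.5)]
[417 269  35  21 482] [ 0.493 -0.3    0.052] 0.063
[407 271   7   4  24] [ 0.505 -0.247  0.049] 0.054
side [366 177  23  20 308] [ 0.498 -0.304  0.052]
drawer front ((362.4406433105469, -305.89154052734375), (16.261117935180664, 193.6302032470703), 3.5872209072113037)
```

drive_tool(
  travel=[
    [0.01, 0.01, -0.02],
    [0.01, 0.01, -0.03],
    [0.01, 0.005, -0.035],
    [0, 0, -0.035],
    [0, 0, -0.035],
    [0, 0, -0.03],
    [0, 0, -0.02],
    [0, 0, -0.01],
    [0, 0, 0],
    [0, 0, 0],
  ],
  turn=[
    [0.15, -2.6, 0],
    [0, 0, 0],
    [0, 0, 0],
    [0, 0, 0],
    [0, 0, 0],
    [0, 0, 0],
    [0, 0, 0],
    [0, 0, 0],
    [0, 0, 0],
    [0, 0, 0],
  ],
  grip=[1, 1, 1, 1, 1, 1, 1, 1, 1, 1],
)

```text
t: 18.95
position: [0.4515, -0.0491, 0.1186]
ee_rot: [-3.136, -0.564, 0.059]
wrist_force: [-0.9, 0.0, -2.1]
grip_width: 0.0217
gripper_force: 30.0
```

Run:
```python
import st
from pan import *
for n in('top','side'): pan(cloud(cam(n)),st.org,st.Rs)
```

```text
t 18.95 tcp [ 0.4515 -0.0491  0.1186] rot [-3.136 -0.564  0.059] w 0.02171794040631201 29.999637007713318 F [-0.9  0.  -2.1] q [-0.65 -0.56  2.51  0.5   0.82  0.59]
scoop org [ 0.5407 -0.0431  0.0279] lip [ 0.5956 -0.0396  0.0276] rpy [0.28 0.3  3.58]
org in tray x,y -0.2873 -0.0382 z 0.0199
lip in tray x,y -0.2916 -0.093 z 0.0196
n 1349 nose-up deg -1.12 roll -0.0 z 0.0031 rect [array([-3.8,  0.7]), array([112.8,  96.5]), np.float64(0.1)]
n 424 nose-up deg -1.03 roll 0.07 z 0.0056 rect [array([-4.6, -0.1]), array([119. ,  98.8]), np.float64(0.3)]
```

drive_tool(
  travel=[
    [0, 0, -0.01],
    [0, 0, -0.01],
    [0, 0, -0.004],
    [0, 0, 0],
    [0, 0, 0],
  ],
  turn=[
    [0.02, -0.3, 0],
    [0, 0, 0],
    [0, 0, 0],
    [0, 0, 0],
    [0, 0, 0],
  ],
  grip=[1, 1, 1, 1, 1],
)

```text
t: 19.47
position: [0.4518, -0.0492, 0.0958]
ee_rot: [-3.138, -0.572, 0.06]
wrist_force: [-0.1, -0.4, -0.6]
grip_width: 0.0221
gripper_force: 30.0
```

```bash
python3 st.py|head -2
```

```text
t 19.4667 tcp [ 0.4518 -0.0492  0.0958] rot [-3.138 -0.572  0.06 ] w 0.022130599413479352 29.999646842479706 F [-0.1 -0.4 -0.6] q [-0.65 -0.51  2.53  0.55  0.75  0.52]
scoop org [ 0.5418 -0.0433  0.0059] lip [ 0.5967 -0.0399  0.0061] rpy [ 0.16 -0.2   3.57]
```

drive_tool(
  travel=[
    [0, 0, -0.002],
    [0, 0, -0.001],
    [0, 0, 0],
    [0, 0, 0],
  ],
  turn=[
    [0, 0, 0],
    [0, 0, 0],
    [0, 0, 0],
    [0, 0, 0],
  ],
  grip=[1, 1, 1, 1],
)

```text
t: 19.8
position: [0.4513, -0.0489, 0.0921]
ee_rot: [-3.138, -0.572, 0.06]
wrist_force: [0.1, 0.2, -2.6]
grip_width: 0.0217
gripper_force: 30.0
```

drive_tool(
  travel=[
    [0, 0, -0.001],
    [0, 0, -0.0005],
    [0, 0, 0],
    [0, 0, 0],
  ],
  turn=[
    [0, 0, 0],
    [0, 0, 0],
    [0, 0, 0],
    [0, 0, 0],
  ],
  grip=[1, 1, 1, 1],
)

```text
t: 20.13
position: [0.4512, -0.0487, 0.0903]
ee_rot: [-3.137, -0.571, 0.06]
wrist_force: [-0.3, -0.1, -2.2]
grip_width: 0.0219
gripper_force: 30.0
```

```bash
python3 st.py|head -2
```

```text
t 20.1333 tcp [ 0.4512 -0.0487  0.0903] rot [-3.137 -0.571  0.06 ] w 0.021852924752614526 29.999622702598572 F [-0.3 -0.1 -2.2] q [-0.65 -0.5   2.54  0.56  0.74  0.51]
scoop org [ 5.411e-01 -4.280e-02  3.000e-04] lip [ 5.96e-01 -3.94e-02  5.00e-04] rpy [ 0.21 -0.14  3.57]
```

drive_tool(
  travel=[
    [0, 0, -0.0007],
    [0, 0, 0],
    [0, 0, 0],
  ],
  turn=[
    [0, 0, 0],
    [0, 0, 0],
    [0, 0, 0],
  ],
  grip=[1, 1, 1],
)

```text
t: 20.38
position: [0.4515, -0.049, 0.0901]
ee_rot: [-3.138, -0.572, 0.06]
wrist_force: [0.1, 0.1, -0.5]
grip_width: 0.0219
gripper_force: 30.0
```

drive_tool(
  travel=[
    [0, 0, 0],
    [0, 0, 0],
    [0, 0, 0],
    [0, 0, 0],
    [0, 0, 0],
    [0, 0, 0],
    [0, 0, 0],
    [0, 0, 0],
    [0, 0, 0],
    [0, 0, 0],
  ],
  turn=[
    [0, 0, 0],
    [0, 0, 0],
    [0, 0, 0],
    [0, 0, 0],
    [0, 0, 0],
    [0, 0, 0],
    [0, 0, 0],
    [0, 0, 0],
    [0, 0, 0],
    [0, 0, 0],
  ],
  grip=[-1, -1, -1, -1, -1, -1, -1, -1, -1, -1],
)

```text
t: 21.22
position: [0.4512, -0.0488, 0.0897]
ee_rot: [-3.137, -0.572, 0.06]
wrist_force: [-0.5, 0.2, 0.6]
grip_width: 0.0865
gripper_force: 0.0
```

drive_tool(
  travel=[
    [-0.0054, -0.0003, 0.0084],
    [-0.0108, -0.0006, 0.0168],
    [-0.0108, -0.0006, 0.0168],
    [-0.0108, -0.0006, 0.0168],
    [-0.0108, -0.0006, 0.0168],
    [-0.0108, -0.0006, 0.0168],
    [0, 0, 0.02],
    [0, 0, 0.02],
    [0, 0, 0],
    [0, 0, 0],
  ],
  turn=[
    [0, 0, 0],
    [0, 0, 0],
    [0, 0, 0],
    [0, 0, 0],
    [0, 0, 0],
    [0, 0, 0],
    [0, 0, 0],
    [0, 0, 0],
    [0, 0, 0],
    [0, 0, 0],
  ],
  grip=[-1, -1, -1, -1, -1, -1, -1, -1, -1, -1],
)

```text
t: 22.05
position: [0.4026, -0.0555, 0.2215]
ee_rot: [-3.136, -0.566, 0.061]
wrist_force: [1.2, 0.1, -0.1]
grip_width: 0.0914
gripper_force: 0.0
```

Run:
```python
from h import *
c=cam('top');d=cam('side')
A=cloud(c);B=np.load('top0.npy'); 
a=cv2.resize(c['image'],(450,338)); b=cv2.resize(d['image'][80:360,150:440],(350,338))
cv2.imwrite('pics/p9.png',np.hstack([a,b])[...,::-1])
o=r.get_obs();print(o['t'],o['position'],o['grip_width'])
```

```text
22.15 [ 0.40187723 -0.05476632  0.2194449 ] 0.09220345844613453
```

View pics/p9.png

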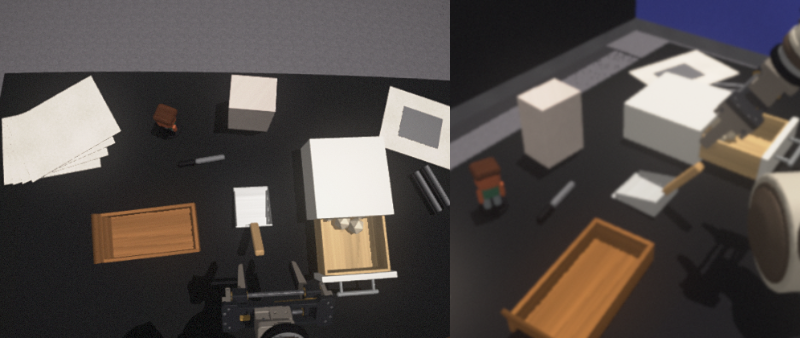

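The scoop stands free at (252,207), the tray is empty, the bystanders are in place, and the dice are in the drawer at (348,225). I'll hand it in.

```bash
python3 -c "
from plant import ticket
print(ticket.close_job())"
```

```text
the job is handed in; nothing more can be done
None
```

I scooped all four dice in one pass and tipped them into the drawer; three were seen there afterwards (one only partly), and the fourth is presumably hidden under the case. The tray is empty, the scoop stands released on its flat bottom, the figure box, figurine and marker look undisturbed, and the job was handed in at about 22 s with no verdict shown.

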